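# Roll the round bar into the V-rest and up to its stop

## Robot

A 6-joint arm with a two-finger parallel gripper is mounted at the origin on a cart in front of the work surface, level with it; the furniture and walls round the work are solid. World frame = base frame: x ahead of the robot, y to its left, z up, the work surface at z = 0. Lengths are in m, angles in rad, forces in N, time in s.
With the tool pointing down it reaches from about 0.35 to 0.85 m from the base axis. Payload 8.1 kg.
Tool frame: the origin (TCP) lies at the centre of the arm's flange, where the gripper is bolted on; the fingertips stand 186 mm ahead of it and the grasp point (between the pads) lies 167 mm ahead of it (robot.grasp_offset is the distance from the TCP to the grasp point, in m); z points along the fingers, y is the line along which they close (so a half turn about z gives the same grasp; the last joint's range is limited). The gripper opens to 93 mm and grips with 3 to 60 N. Pads are 15 mm wide; open, the fingers measure 128 mm over their backs; the gripper's body (75 mm by 188 mm) begins 65 mm behind the grasp point.
Start: joints at [1.107, 0.13, 1.488, -0, 1.523, -0.085], TCP at [0.222, 0.557, 0.405] pointing down, gripper open.
Joint ranges: [-2.96, 2.96], [-0.89, 2.26], [0.02, 2.5], [-1.34, 4.48], [0, 2.73], [-2.66, 2.66]. Speed limits (rad/s): [2.39, 2.39, 2.79, 3.14, 3.14, 3.14].

## Interface

Orientations are given as a rotation vector (axis times angle).
In Python, from plant import robot gives the robot as it stands.
- The arm moves only by the tool drive_tool, never from a script. Its argument "moves" is one flat list of numbers, 7 for each row, row after row: the finger opening in mm, from 0 to 93, then the shift along the tool's x, y, z in mm, then the turn, a rotation vector about the tool's x, y, z in degrees. A call has 1 to 8 rows; each row shifts and turns the commanded pose from where the row before left it, along the tool's axes as they then stand; what a row does not reach is not made up. A row lasts 1/10 s, in which the tool goes at most 50 mm and 8.59 degrees, less where a joint would pass 70% of its speed; a pose out of reach is approached as far as the arm can. A call is refused whole if a number of a shift passes 50 or a number of a turn 8.59, either way. A call with a gripper value outside its range is refused whole. The fingers move at their own pace and stop on an object; "grip_force" is the grip in N (left out, the last holds). Time passes only in rows, so rows that do not move let the fingers close. It gives the time, the measured TCP pose, the force, the opening and the grip force at its end, in the units of the state.
- robot.read_state(): the state, without advancing time (a new reading comes with each control period).
- robot.read_camera(name): name is "scene" or "top"; returns a dict with "color" (480x640x3 uint8, red, green, blue), "depth" (480x640 float32, m along the optical axis (not along the pixel's ray), 0 where there is no reading), "mtx" (3x3 intrinsics, pixels), "dist_coeffs" ([k1, k2, p1, p2, k3] as OpenCV has them; the pictures are not rectified), "R" (3x3) and "t" (3): a world point X has camera coordinates R X + t. Camera axes: x right, y down, z forward; pixel columns grow to the right and rows downward; lengths in m; the calibration is good to about 2 mm. A picture is of the moment at which its call begins.
- robot.close_job(): hands the job in; it is judged then, once.
The state is a dict: "t": time; "q": joint angles; "dq": joint speeds; "joint_torque": joint torques, N m; "tool_pos": TCP position; "orientation": TCP orientation; "force": force on the tool from outside, world axes, zero at the start; "wrist_torque": the same for the moment, N m; "opening": finger opening in m; "gripper_force": force on a finger pad.
Only numpy, scipy, OpenCV 4.12 (cv2) and the standard library are available. Lean on these libraries where they do the work, as an engineer would, in place of code of your own. Each camera call takes 0.05 s, during which the arm holds its last target. There are 200 camera calls.

## Task

Roll the round steel bar along the worktop by pushing its side with the fingers, up the ramp of the grey V-rest and into the V-groove, then push it along the groove until its end touches the steel end stop. The bar must not be lifted or carried, it must be left lying still in the groove against the stop, and everything else stays where it stands.

Things in the scene. Friction and masses are not known exactly. Their poses are not given: they have to be found in the camera images.
- bar: Plain round steel bar, smooth and oiled (slippery, friction about 0.3), 36 mm diameter, 130 mm long, flat ends, 0.4 to 0.8 kg, loose on the worktop 105 to 130 mm before the groove, within 0.12 rad of parallel to it, 20 to 45 mm (along the groove) short of the stop. Origin: middle of its axis, 18 mm up at the start. y axis along the bar; x and z turn as it rolls. Left alone it soon stops rolling.
- v_rest: Grey V-rest (V-block with a ramp), fixed to the worktop; 118 mm in x, 150 mm in y (-75 to +75 mm). Origin: on the worktop, under the middle of the groove. y runs along the groove away from the stop (about to the robot's left); x runs across it, from the ramp to the high far side: the way the bar must roll, about away from the robot. The +y end is open.
- seat (a point): Where the middle of the bar's axis is when it lies in the groove against the stop: in the V-rest's frame x = 0, y = -10 mm, z = 21.5 mm. The bar's top is then 39.5 mm above the worktop. Axes as the V-rest's. Sliding the bar along the groove takes about 2 to 5 N.
- crest (a point): Middle of the crest between ramp and groove: in the V-rest's frame x = -16 mm, y = 0, 12 mm above the worktop. The ramp rises straight to it from the worktop at x = -68 mm; behind it a 45-degree flank falls to x = -5 mm, z = 1 mm; the far 45-degree flank rises from x = 4 mm, z = 0 to x = 28 mm, z = 24 mm, then a flat top 24 mm high to x = 50 mm. All span the full 150 mm.
- stop (a point): Middle of the inner face of the steel end stop, an upright plate 6 mm thick at the V-rest's -y end (the right end as the robot sees it): in the V-rest's frame x = 0, y = -75 mm, at z = 21.5 mm. The plate spans x = -20 to +46 mm and is 40 mm high.
- mouse: black computer mouse, 101 x 61 x 34 mm, left of the work. A bystander; origin at the centre of its underside.
- brass_weight: small brass weight with a knob, 30 mm across, 34 mm high, right of the bar. A bystander; origin at the centre of its underside.
- loupe: small folding loupe, 24 x 38 x 18 mm, at the right near the front edge. A bystander; origin at the centre of its underside.
- ring_box: closed dark red ring box, 60 x 52 x 42 mm, left of the rest. A bystander; origin at the centre of its underside.
- touchstone: flat black touchstone, 52 x 90 x 18 mm, behind the rest. A bystander; origin at the centre of its underside.
There are look-alikes about, which are no part of the job. Of the things that look like the bar, the larger one is meant.

How it is judged:
On the way, in this order (a step that is already met when the one before it is completed fails the run):
1. the bar is rolling on the worktop or the ramp (angular speed of bar above 0.4 rad/s and x of bar in the frame of v_rest below -0.02 m), for 0.2 s.
2. the bar lies in the V-groove (x of bar in the frame of v_rest between -0.004 and 0.004 m and z of bar in the frame of v_rest below 0.025 m and angle between the y axis of bar and the y axis of v_rest, either way round below 0.06 rad), for 0.1 s.
At the end, for the whole second after the job is handed in: The bar lies at rest in the V-groove (axis within 4 mm of the groove's middle line and 3.5 mm of its resting height, within 0.06 rad of parallel), its end within 3 mm of the stop plate (all of step 2 and z of bar in the frame of v_rest above 0.018 m and y of bar in the frame of v_rest between -0.013 and -0.007 m and linear speed of bar below 0.01 m/s); the robot touches nothing.
It fails at once if the bar is lifted: its axis is more than 37 mm above the worktop (rolling over the crest brings it to 30 mm), or more than 25 mm while it is still before the ramp (height (world z) of bar above 0.037 m or (height (world z) of bar above 0.025 m and x of bar in the frame of v_rest below -0.075 m)).
It fails at once if a bystander is moved more than 15 mm (distance of any of mouse, brass_weight, loupe, ring_box, touchstone from where it was at the start of the episode above 0.015 m).
It also fails if it takes over 42 s, if anything falls off the work surface, if the arm or the gripper's body presses on something with over 40 N, if the wrist force passes 120 N, or if a joint passes its speed limit or range.

## Working session

There is one attempt and no reset: what is moved stays moved. The work goes in short steps, Python scripts to look and compute and a tool call to move; the robot and the scene stay as the last step left them, time stands still between calls to the robot, and variables do not carry over. Pictures are saved under pics/ and viewed, at most 10 in all, crops included, and the job is handed in when it is done.

Besides the shell and the picture viewer there is one more tool, called after "Call:" as name(argument=value, ...) on one line, values as JSON. drive_tool: Moves the arm, as the interface text tells. Its arguments: {"type":"object","properties":{"moves":{"type":"array","items":{"type":"number"}},"grip_force":{"type":"number"}},"required":["moves"]}

```bash
mkdir -p pics; cat > h.py <<'E'
import numpy as np, cv2
from plant import robot
def cam(n,f=None):
    c=robot.read_camera(n)
    if f: cv2.imwrite('pics/'+f,c['color'][:,:,::-1])
    return c
def cast(c,uv,z):
    p=cv2.undistortPoints(np.array(uv,float).reshape(-1,1,2),c['mtx'],c['dist_coeffs'])[:,0]
    d=np.c_[p,np.ones(len(p))]@c['R']; o=-c['R'].T@c['t']
    return o+d*((z-o[2])/d[:,2])[:,None]
def pts(c):
    v,u=np.mgrid[:480,:640]
    p=cv2.undistortPoints(np.c_[u.ravel(),v.ravel()].astype(float).reshape(-1,1,2),c['mtx'],c['dist_coeffs'])[:,0]
    P=np.c_[p,np.ones(len(p))]*c['depth'].reshape(-1,1)
    return ((P-c['t'])@c['R']).reshape(480,640,3)
E
python3 - <<'E'
from h import *
for n in('top','scene'):
    c=cam(n,n+'0.png'); print(n,-c['R'].T@c['t'],c['R'][2],c['mtx'][0,0]); np.savez(n+'0.npz',**c)
s=robot.read_state();print(s['t'],s['tool_pos'],s['orientation'],s['opening'],s['force'])
E
```

```text
top [0.38739132 0.10775407 1.37073846] [ 0.13949228  0.01047747 -0.99016773] 485.9943294225926
scene [0.15010144 0.29542741 0.97427789] [ 0.41431194 -0.19883115 -0.88815077] 468.2643808266993
0.1 [0.22176764 0.55728661 0.40376917] [-5.91328712e-01 -3.08498057e+00  2.60323304e-03] 0.09327602955641658 [ 0.13626929 -0.69272144  0.37874646]
```

View pics/top0.png

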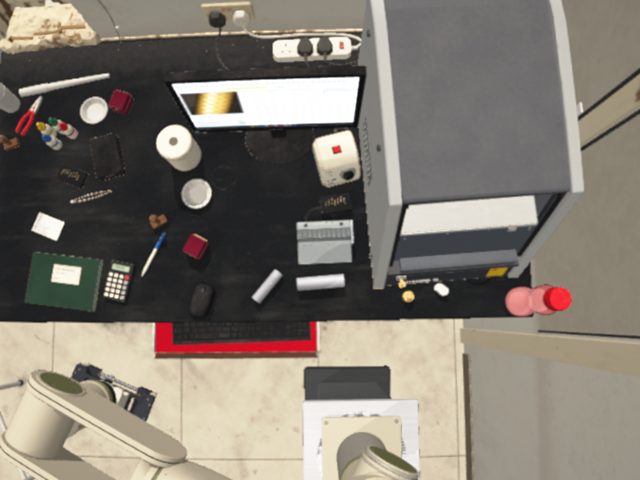

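View pics/scene0.png

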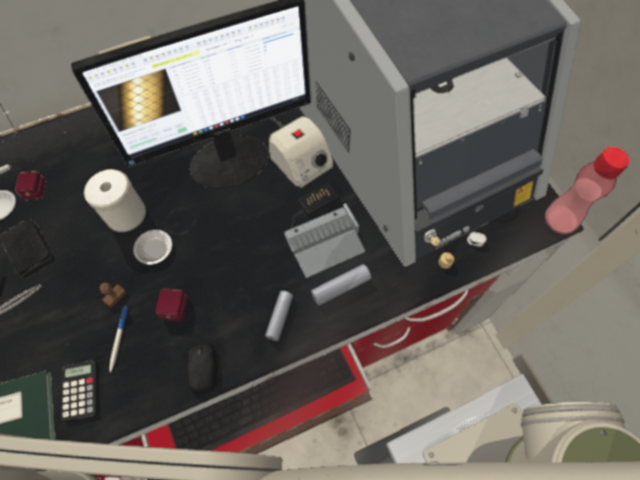

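The top view shows the candidates for the bar. A large cylinder lies at (320,282), roughly parallel to the groove, and a smaller oblique one at (267,287). The larger one in front of the rest at (325,242) is the bar. The tall cabinet starts at about column 372, and the mouse is at (202,299).

```bash
python3 - <<'E'
from h import *
c=dict(np.load('top0.npz')); s=dict(np.load('scene0.npz'))
a=cv2.resize(c['color'][205:315,230:380],None,fx=4,fy=4,interpolation=cv2.INTER_CUBIC)
b=cv2.resize(s['color'][195:345,255:405],None,fx=4,fy=4,interpolation=cv2.INTER_CUBIC)[:, :]
im=np.zeros((600,800,3),np.uint8); a=cv2.resize(a,(400,293)); b=cv2.resize(b,(400,400)); im[:293,:400]=a; im[:400,400:]=b
cv2.imwrite('pics/crop.png',im[:400,:,::-1])
for n,k in(('top',c),('scene',s)):
    W=pts(k); g=k['color'].astype(int); m=((g.min(2)>70)&(np.ptp(g,axis=2)<45)&(W[...,2]<.06)&(W[...,0]>.25)&(W[...,0]<.75)&(k['depth']>0)).astype(np.uint8)
    nb,l,st,ce=cv2.connectedComponentsWithStats(m)
    for i in range(1,nb):
        if st[i,4]>150:
            P=W[l==i]; ys,xs=np.where(l==i)
            r=cv2.minAreaRect(np.c_[xs,ys].astype(np.float32))
            zz=.039 if False else .018
            Q=cast(k,cv2.boxPoints(r),.018)[:,:2]
            q=cv2.minAreaRect(cast(k,np.c_[xs,ys],.018)[:,:2].astype(np.float32)*1000)
            print(n,st[i],ce[i].round(),P.mean(0).round(3),np.percentile(P[:,2],[5,95]).round(3),np.round(q[0],0),np.round(q[1],0),round(q[2],1))
E
```

```text
top [181 190  31  19 459] [196. 198.] [0.726 0.463 0.006] [-0.002  0.017] [721. 461.] [89. 53.] 88.7
top [ 70 193  37  11 169] [ 86. 198.] [0.737 0.8   0.003] [-0.003  0.011] [736. 786.] [ 19. 113.] 12.4
top [ 31 212  34  29 633] [ 48. 226.] [0.654 0.916 0.001] [-0.004  0.007] [651. 906.] [95. 64.] 68.6
top [ 296  219   59   46 2446] [325. 241.] [0.594 0.092 0.011] [-0.002  0.027] [592.  90.] [124. 163.] 1.7
top [530 246  16  43 443] [537. 269.] [ 0.503 -0.512  0.017] [-0.038  0.057] [ 510. -511.] [ 43. 120.] 89.5
top [ 92 260  11  51 158] [ 97. 284.] [0.479 0.749 0.006] [-0.002  0.022] [477. 745.] [ 11. 144.] 82.5
top [ 50 263  33  23 606] [ 66. 274.] [0.508 0.838 0.021] [0.017 0.026] [509. 840.] [94. 58.] 83.1
top [251 269  32  34 421] [266. 286.] [0.47  0.256 0.021] [-0.002  0.032] [470. 255.] [ 31. 107.] 50.2
top [103 271  26  29 517] [115. 286.] [0.474 0.691 0.013] [0.008 0.018] [475. 687.] [66. 73.] 78.7
top [296 273  49  18 682] [320. 282.] [0.478 0.106 0.029] [-0.001  0.039] [479. 106.] [ 40. 136.] 3.9
top [432 278  18  19 193] [440. 288.] [ 0.457 -0.23   0.014] [-0.003  0.03
[... 1242 characters left out ...]
 51 707] [278. 315.] [0.469 0.256 0.022] [-0.001  0.03 ] [471. 255.] [ 31. 111.] 50.6
scene [373 327  38  22 190] [393. 341.] [ 0.4   -0.051 -0.429] [-0.561 -0.371] [323.  58.] [86. 22.] 89.8
scene [109 328  14  44 256] [115. 348.] [0.545 0.598 0.006] [-0.001  0.011] [539. 594.] [13. 90.] 62.5
scene [ 64 364  28  14 260] [ 78. 371.] [0.527 0.678 0.013] [0.011 0.016] [526. 676.] [56. 20.] 77.6
scene [ 35 375  20  65 269] [ 49. 409.] [0.478 0.751 0.007] [0.001 0.022] [478. 743.] [ 39. 124.] 69.2
scene [ 62 378  32  40 974] [ 76. 398.] [0.474 0.691 0.014] [0.011 0.017] [475. 687.] [62. 73.] 78.9
scene [  0 391  23  34 648] [ 11. 407.] [0.506 0.816 0.022] [0.019 0.025] [508. 818.] [46. 58.] 81.7
```

View pics/crop.png

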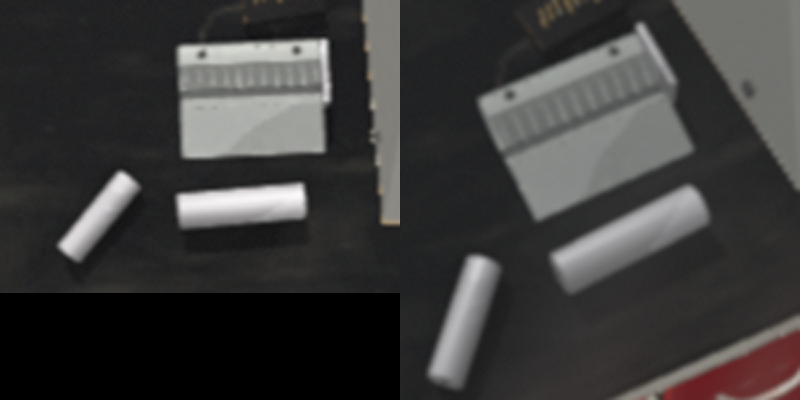

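The close crop confirms it: the larger, nearly parallel cylinder before the ramp is the bar, and the smaller one to its left is the decoy. Next I refine the rest pose, the bar pose and the cabinet clearance.

```bash
cat > meas.py <<'E'
from h import *
from scipy.optimize import least_squares
def run(C):
    out=[]
    for n,k in C:
        W=pts(k); g=k['color'].astype(int)
        m=((g.min(2)>70)&(np.ptp(g,axis=2)<45)&(k['depth']>0)).astype(np.uint8)
        box=(abs(W[...,0]-.6)<.1)&(abs(W[...,1]-.09)<.09)&(W[...,2]<.03)
        nb,l,st,ce=cv2.connectedComponentsWithStats((m.astype(bool)&box).astype(np.uint8))
        i=1+st[1:,4].argmax(); P=W[l==i]
        th=np.radians(2.)
        for _ in range(3):
            e=np.array([np.cos(th),np.sin(th)]); f=np.array([-e[1],e[0]])
            a=P[:,:2]@e; b=P[:,:2]@f
            # left(+y) edge and front edge, line fits over bins
            bins=np.arange(a.min()+.01,a.max()-.01,.004); L=[(x,np.sort(b[abs(a-x)<.002])[-1:].mean()) for x in bins if (abs(a-x)<.002).sum()>5]
            bins=np.arange(b.min()+.012,b.max()-.012,.004); F=[(y,np.sort(a[abs(b-y)<.002])[0]) for y in bins]
            B=[(y,np.sort(a[abs(b-y)<.002])[-1]) for y in bins]
            L,F,B=map(np.array,(L,F,B)); sl=np.polyfit(*L.T,1)[0]; sf=np.polyfit(*F.T,1)[0]; sb=np.polyfit(*B.T,1)[0]
            th+= -sf if 0 else (sl-sf-sb)/3
        print(n,'slopes',sl,sf,sb,'th',np.degrees(th),'front',np.median(F[:,1]),'back',np.median(B[:,1]),'left',np.median(L[:,1]),'bmin',np.percentile(b,[.5,1,2]))
        # 45deg flank/ramp plane fit check: far flank points
        ra=a-np.median(F[:,1])-.068
        R=P[(ra>-.055)&(ra<-.025)]; A=np.linalg.lstsq(np.c_[R[:,:2],np.ones(len(R))],R[:,2],rcond=None)[0]; print('ramp dir',np.degrees(np.arctan2(A[1],A[0])),'slope',np.hypot(*A[:2]))
        x0=[(np.median(P[abs(ra-x)<.003,2])*1e3).round(1) for x in np.arange(-.06,.05,.01)]; print('profile',x0)
C=[(n,dict(np.load(n+'0.npz'))) for n in('top','scene')]
run(C)
for n,k in C:
    W=pts(k)
    m=(W[...,2]>.06)&(W[...,2]<.30)&(W[...,1]<.02)&(W[...,1]>-.15)&(W[...,0]>.4)&(W[...,0]<.65)
    if m.any(): print(n,'cabinet y',np.percentile(W[m][:,1],[50,99]),'x',W[m][:,0].min())
E
python3 meas.py
```

```text
top slopes -0.002021234071116771 -0.006261505063349571 0.004455766481713241 th 1.636287194709864 front 0.5354578104381493 back 0.6585913312086746 left 0.15346843825940973 bmin [-0.00820715 -0.0068471   0.00104902]
ramp dir 3.5577713393176915 slope 0.2154903802348634
profile [np.float64(1.9), np.float64(4.8), np.float64(6.6), np.float64(9.3), np.float64(11.0), np.float64(7.1), np.float64(1.2), np.float64(5.4), np.float64(15.3), np.float64(24.0), np.float64(24.0)]
scene slopes -0.01755894651334086 -0.07934580006041414 0.0917560301306529 th 0.4640605793657681 front 0.5352983246902018 back 0.6648559878009213 left 0.15910320376295328 bmin [-0.01004988  0.00102243  0.00797592]
ramp dir 1.1254515176380273 slope 0.21599316467843485
profile [np.float64(2.9), np.float64(5.1), np.float64(6.9), np.float64(9.3), np.float64(11.8), np.float64(8.1), np.float64(1.7), np.float64(5.7), np.float64(15.4), np.float64(24.0), np.float64(24.8)]
top cabinet y [-0.09436618 -0.02887751] x 0.45750130161721997
scene cabinet y [-0.06125617 -0.02934684] x 0.45849639644564244
```

Call:
drive_tool(moves=[60,0,0,0,0,0,-7.8,60,0,0,0,0,0,-7.8,60,0,0,0,0,0,-7.8,60,0,0,0,0,0,0], grip_force=20)

```text
t: 0.5
tool_pos: [0.2218, 0.5574, 0.4042]
orientation: [0.05, -3.141, 0.001]
force: [0.2, -0.8, -0.9]
opening: 0.0656
gripper_force: 0.0
```

```bash
cat > rel.py <<'E'
import sys
from h import *
from scipy.spatial.transform import Rotation as Ro
s=robot.read_state(); R=Ro.from_rotvec(s['orientation']); M=R.as_matrix()
print('t',s['t'],'pos',s['tool_pos'].round(4) if hasattr(s['tool_pos'],'round') else s['tool_pos'],'yaw y',np.degrees(np.arctan2(M[1,1],M[0,1])),'z',M[:,2].round(4),'F',np.round(s['force'],1),'op',s['opening'])
if len(sys.argv)>3:
    g=np.array([float(v) for v in sys.argv[1:4]]); print('tool shift mm',(M.T@(g-s['tool_pos'])*1000).round(1))
E
python3 rel.py .435 .112 .30
```

```text
t 0.5 pos [0.2218 0.5574 0.4042] yaw y 91.82514570413859 z [-5.e-04 -9.e-04 -1.e+00] F [ 0.2 -0.8 -0.9] op 0.06559213456076922
tool shift mm [-199.  -451.8  104.5]
```

Call:
drive_tool(moves=[60,-16.5,-37.5,5,0,0,0,60,-16.5,-37.5,5,0,0,0,60,-16.5,-37.5,5,0,0,0,60,-16.5,-37.5,5,0,0,0,60,-16.5,-37.5,5,0,0,0,60,-16.5,-37.5,5,0,0,0])

```text
t: 1.1
tool_pos: [0.3277, 0.334, 0.3743]
orientation: [0.039, -3.141, 0.0]
force: [-0.0, -0.7, -0.4]
opening: 0.0604
gripper_force: 0.0
```

Call:
drive_tool(moves=[60,-16.5,-37.5,5,0,0,0,60,-16.5,-37.5,5,0,0,0,60,-16.5,-37.5,5,0,0,0,60,-16.5,-37.5,5,0,0,0,60,-16.5,-37.5,5,0,0,0,60,-16.5,-37.5,5,0,0,0,60,0,0,0,0,0,0])

```text
t: 1.8
tool_pos: [0.4341, 0.1099, 0.344]
orientation: [0.032, -3.141, 0.003]
force: [0.1, 0.3, 0.4]
opening: 0.0604
gripper_force: 0.0
```

```bash
python3 rel.py .435 .108 .198; python3 - <<'E'
from h import *
cam('scene','s1.png')
E
```

```text
t 1.8 pos [0.4341 0.1099 0.344 ] yaw y 91.16781777989507 z [-6.0e-04 -1.6e-03 -1.0e+00] F [0.1 0.3 0.4] op 0.06038739062378475
tool shift mm [ -0.9  -1.7 146. ]
```

View pics/s1.png

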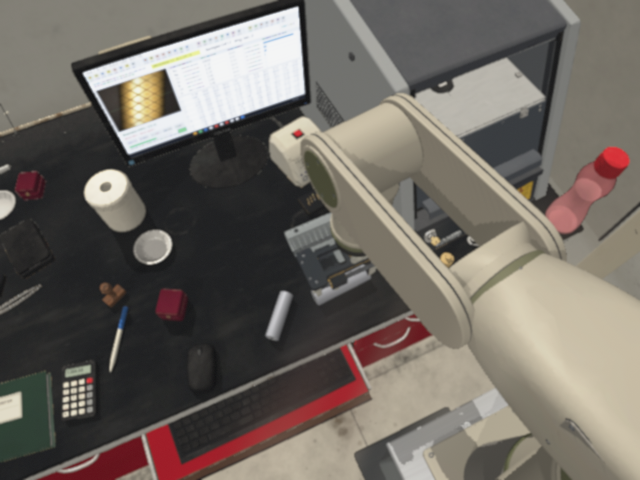

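The picture shows the gripper over the bar. The wrist, at about (380,150), stands near the cabinet, so I'll check that clearance from the depth.

```bash
python3 - <<'E'
from h import *
for n in('scene','top'):
    c=cam(n); o=np.load(n+'0.npz'); W=pts(c); m=(abs(c['depth']-o['depth'])>.01)&(c['depth']>0)
    for x in np.arange(.36,.62,.04):
        q=m&(abs(W[...,0]-x)<.02)&(W[...,2]>.05)
        if q.sum()>20: print(n,round(x,2),'y',np.percentile(W[q][:,1],[1,99]).round(3),'z',np.percentile(W[q][:,2],[1,99]).round(3), 'z of miny',W[q][W[q][:,1].argsort()[:10],2].mean().round(2))
W=pts(dict(o)); q=(W[...,0]>.46)&(W[...,0]<.7)&(W[...,1]<-.02)&(W[...,1]>-.3); print('cab top',np.percentile(W[q][:,2],99))
q=q&(W[...,2]>.1);[print('z',z,np.percentile(W[q&(abs(W[...,2]-z)<.03)][:,1],99)) for z in(.13,.2,.3,.4,.5,.55) if (q&(abs(W[...,2]-z)<.03)).sum()>5]
E
```

```text
scene 0.36 y [0.039 0.17 ] z [0.5   0.598] z of miny 0.1
scene 0.4 y [0.047 0.2  ] z [0.257 0.593] z of miny 0.15
scene 0.44 y [0.05  0.204] z [0.18  0.588] z of miny 0.24
scene 0.48 y [-0.294  0.204] z [0.144 0.582] z of miny 0.16
scene 0.52 y [-0.513 -0.036] z [0.07  0.394] z of miny 0.24
scene 0.56 y [-0.513 -0.077] z [0.183 0.408] z of miny 0.32
scene 0.6 y [-0.512 -0.048] z [0.198 0.426] z of miny 0.34
top 0.36 y [0.038 0.168] z [0.498 0.6  ] z of miny 0.34
top 0.4 y [0.043 0.203] z [0.285 0.594] z of miny 0.28
top 0.44 y [0.022 0.182] z [0.284 0.589] z of miny 0.3
top 0.48 y [-0.414  0.181] z [0.129 0.582] z of miny 0.22
top 0.52 y [-0.514 -0.036] z [0.056 0.42 ] z of miny 0.23
top 0.56 y [-0.511 -0.033] z [0.131 0.481] z of miny 0.28
top 0.6 y [-0.511  0.465] z [0.051 0.47 ] z of miny 0.31
cab top 0.4322404109902321
z 0.13 -0.02616987765607956
z 0.2 -0.026219586287753942
z 0.3 -0.026483515022354902
z 0.4 -0.027514086159926683
```

Call:
drive_tool(moves=[60,0,-2,40,0,0,-0.6,60,0,0,40,0,0,0,60,0,0,40,0,0,0,60,0,0,23,0,0,0,60,0,0,0,0,0,0,60,0,0,0,0,0,0])

```text
t: 2.55
tool_pos: [0.433, 0.1126, 0.2023]
orientation: [0.064, -3.14, -0.0]
force: [-0.1, 0.5, 0.6]
opening: 0.0601
gripper_force: 0.0
```

```bash
python3 rel.py .435 .108 .197
```

```text
t 2.55 pos [0.433  0.1126 0.2023] yaw y 92.35032368371681 z [-4.e-04  1.e-04 -1.e+00] F [-0.1  0.5  0.6] op 0.060057757851001314
tool shift mm [-1.8 -4.7  5.3]
```

Call:
drive_tool(moves=[60,-4,-4,4,0,0,0.5,60,-5,0,0,0,0,0,60,-5,0,0,0,0,0,60,-5,0,0,0,0,0,60,-5,0,0,0,0,0,60,-5,0,0,0,0,0,60,-5,0,0,0,0,0])

```text
t: 3.25
tool_pos: [0.4678, 0.1086, 0.1977]
orientation: [0.049, -3.141, -0.0]
force: [-0.6, -0.8, -0.8]
opening: 0.0603
gripper_force: 0.2
```

Call:
drive_tool(moves=[60,-5,0,0,0,0,0,60,-5,0,0,0,0,0,60,-5,0,0,0,0,0,60,-5,0,-0.5,0,0,0,60,-5,0,-0.5,0,0,0,60,-5,0,-0.5,0,0,0])

```text
t: 3.85
tool_pos: [0.4977, 0.1096, 0.1993]
orientation: [-0.049, 3.141, 0.0]
force: [-0.0, 0.4, 0.7]
opening: 0.0599
gripper_force: 0.2
```

```bash
python3 rel.py .568 .112 .202; python3 - <<'E'
from h import *
c=cam('top'); d=cam('scene')
im=np.hstack([cv2.resize(c['color'][200:320,240:390],(400,320)),cv2.resize(d['color'][195:315,255:405],(400,320))])
cv2.imwrite('pics/r2.png',im[:,:,::-1])
E
```

```text
t 3.85 pos [0.4977 0.1096 0.1993] yaw y 91.79592595411515 z [ 1.e-04  0.e+00 -1.e+00] F [-0.   0.4  0.7] op 0.05989780972390348
tool shift mm [-70.3   0.2  -2.7]
```

View pics/r2.png

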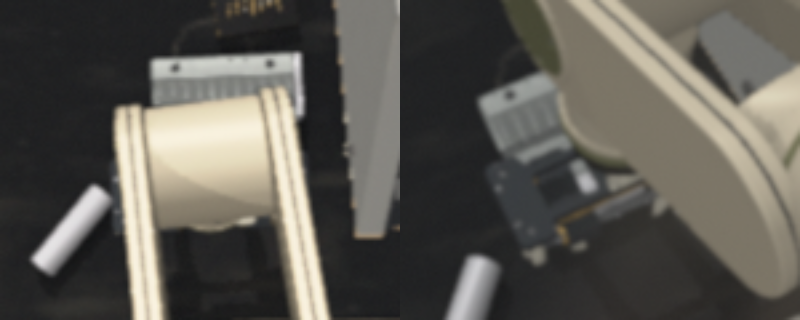

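The pictures show the bar hidden under the gripper at right-crop (600,185), and the decoy untouched at (70,230). I'll keep rolling it up the ramp.

Call:
drive_tool(moves=[60,-5,0,-0.5,0,0,0,60,-5,0,-0.5,0,0,0,60,-5,0,-0.5,0,0,0,60,-5,0,-0.5,0,0,0,60,-5,0,-0.5,0,0,0,60,-5,0,-0.5,0,0,0])

```text
t: 4.55
tool_pos: [0.5268, 0.1106, 0.2018]
orientation: [0.049, -3.138, 0.0]
force: [-7.4, 0.5, 3.9]
opening: 0.0597
gripper_force: 3.3
```

Call:
drive_tool(moves=[60,-5,0,0,0,0,0,60,-5,0,0,0,0,0,60,-5,0,0,0,0,0,60,-5,0,0,0,0,0,60,-5,0,0,0,0,0,60,-5,0,0,0,0,0])

```text
t: 5.15
tool_pos: [0.5569, 0.1115, 0.2018]
orientation: [0.049, -3.139, 0.0]
force: [-2.8, 0.3, 1.0]
opening: 0.0599
gripper_force: 1.3
```

Call:
drive_tool(moves=[60,-4,0,0,0,0,0,60,-4,0,0,0,0,0,60,-2,0,0,0,0,0,60,0,0,0,0,0,0,60,0,0,0,0,0,0,60,0,0,0,0,0,0])

```text
t: 5.75
tool_pos: [0.5671, 0.1118, 0.2022]
orientation: [0.049, -3.141, 0.0]
force: [0.0, -0.8, 1.3]
opening: 0.06
gripper_force: 0.0
```

```bash
python3 rel.py .568 .112 .202
```

```text
t 5.75 pos [0.5671 0.1118 0.2022] yaw y 91.79640616566046 z [-1.e-04 -0.e+00 -1.e+00] F [ 0.  -0.8  1.3] op 0.06002293820785974
tool shift mm [-0.9  0.2  0.2]
```

Force is back to zero, so the bar seems to have dropped into the groove. I'll back off, lift, close the fingers, move left and look.

Call:
drive_tool(moves=[60,8,0,0,0,0,0,40,0,0,-35,0,0,0,0,0,0,-35,0,0,0,0,0,40,-20,0,0,0,0,0,40,0,0,0,0,0,0,40,0,0,0,0,0,0,40,0,0,0,0])

```text
t: 6.45
tool_pos: [0.5535, 0.2728, 0.2927]
orientation: [-0.049, 3.141, 0.0]
force: [0.5, -0.2, -0.4]
opening: 0.0166
gripper_force: 0.0
```

Call:
drive_tool(moves=[0,0,40,0,0,0,0,0,0,0,0,0,0,0,0,0,0,0,0,0,0])

```text
t: 6.75
tool_pos: [0.5522, 0.3122, 0.2919]
orientation: [0.053, -3.141, 0.001]
force: [-0.3, -0.6, 0.3]
opening: 0.0004
gripper_force: 0.0
```

```bash
python3 rel.py .6 .22 .202; python3 - <<'E'
from h import *
c=cam('top'); d=cam('scene'); np.savez('top1.npz',**c); np.savez('scene1.npz',**d)
im=np.hstack([cv2.resize(c['color'][200:320,240:390],(400,320)),cv2.resize(d['color'][195:315,255:405],(400,320))])
cv2.imwrite('pics/r3.png',im[:,:,::-1])
E
```

```text
t 6.75 pos [0.5522 0.3122 0.2919] yaw y 91.92226432643885 z [-6.e-04 -6.e-04 -1.e+00] F [-0.3 -0.6  0.3] op 0.0004031972174314858
tool shift mm [-44.8 -93.7  89.9]
```

View pics/r3.png

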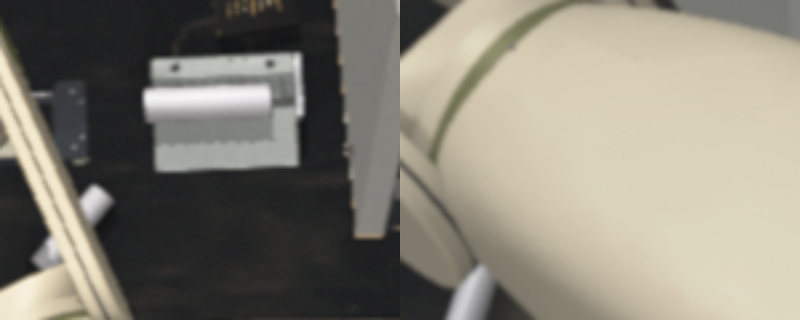

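The left crop shows the bar lying in the groove from (143,105) to (272,100). There is a gap to the stop at (300,85).

```bash
python3 - <<'E'
from h import *
k=dict(np.load('top1.npz')); g=k['color'].astype(int); W=pts(k)
m=np.zeros((480,640),np.uint8); m[228:250,290:345]=1
m=m&(W[...,2]>.0262)&(W[...,2]<.06)&(g.min(2)>70)
nb,l,st,ce=cv2.connectedComponentsWithStats(m.astype(np.uint8)); i=1+st[1:,4].argmax()
P=W[l==i]; ys,xs=np.where(l==i); q=cv2.minAreaRect(cast(k,np.c_[xs,ys],.033)[:,:2].astype(np.float32)*1000)
print(st[i],q,np.percentile(P[:,2],[50,90,98]),P[:,1].min(),P[:,1].max(),np.median(P[:,0]))
E
```

```text
[294 231  47  15 558] ((599.706298828125, 112.99848175048828), (35.05057907104492, 129.4488983154297), 1.6578726768493652) [0.03680364 0.04104316 0.04312386] 0.04868679640551037 0.17753941272054902 0.5990650569953381
```

Call:
drive_tool(moves=[0,-14.5,-26,0,0,0,0,0,-14.5,-26,0,0,0,0,0,-14.5,-26,0,0,0,0,0,0,0,30,0,0,0,0,0,0,30,0,0,0,0,0,0,28,0,0,0,0,0,0,0,0,0,0])

```text
t: 7.55
tool_pos: [0.5967, 0.2324, 0.1992]
orientation: [0.046, -3.133, 0.004]
force: [0.0, 0.3, -0.7]
opening: 0.0002
gripper_force: 0.0
```

```bash
python3 rel.py .598 .198 .204
```

```text
t 7.55 pos [0.5967 0.2324 0.1992] yaw y 91.67654304967989 z [-0.0083 -0.0027 -1.    ] F [ 0.   0.3 -0.7] op 0.00020647101615619016
tool shift mm [ -0.3 -34.5  -4.7]
```

Call:
drive_tool(moves=[0,-1,0,-4,0,0,0,0,0,-6,0,0,0,0,0,0,-6,0,0,0,0,0,0,-6,0,0,0,0,0,0,-6,0,0,0,0,0,0,-3,0,0,0,0,0,0,0,0,0,0,0])

```text
t: 8.25
tool_pos: [0.6008, 0.2073, 0.2083]
orientation: [0.048, -3.141, 0.0]
force: [-0.2, -0.0, 0.4]
opening: 0.0004
gripper_force: 0.0
```

Call:
drive_tool(moves=[0,0,-3,0,0,0,0,0,0,-3,0,0,0,0,0,0,-3,0,0,0,0,0,0,-3,0,0,0,0])

```text
t: 8.65
tool_pos: [0.6011, 0.1957, 0.2082]
orientation: [0.049, -3.141, 0.0]
force: [-0.0, -0.1, 0.2]
opening: 0.0006
gripper_force: 0.0
```

```bash
python3 rel.py .598 .175 .204
```

```text
t 8.65 pos [0.6011 0.1957 0.2082] yaw y 91.8042244984403 z [-1.e-04 -0.e+00 -1.e+00] F [-0.  -0.1  0.2] op 0.0005572428258688858
tool shift mm [  3.8 -20.6   4.2]
```

Call:
drive_tool(moves=[0,1.5,-2,3,0,0,0,0,0,-2,0,0,0,0,0,0,-2,0,0,0,0,0,0,-2,0,0,0,0])

```text
t: 9.05
tool_pos: [0.5997, 0.188, 0.205]
orientation: [0.05, -3.141, -0.001]
force: [-0.6, 3.1, -0.2]
opening: 0.0005
gripper_force: 1.4
```

Call:
drive_tool(moves=[0,0,-2,0,0,0,0,0,0,-2,0,0,0,0,0,0,-2,0,0,0,0])

```text
t: 9.35
tool_pos: [0.6, 0.1818, 0.2052]
orientation: [0.049, -3.141, -0.0]
force: [0.0, 3.5, -1.4]
opening: 0.0005
gripper_force: 1.4
```

Contact: the bar is sliding at about 3 N. I continue in small steps until the force jumps.

Call:
drive_tool(moves=[0,0,-2,0,0,0,0,0,0,-2,0,0,0,0])

```text
t: 9.55
tool_pos: [0.6002, 0.1777, 0.2053]
orientation: [-0.049, 3.141, 0.0]
force: [-0.1, 2.4, -1.6]
opening: 0.0003
gripper_force: 1.4
```

Call:
drive_tool(moves=[0,0,-1.5,0,0,0,0,0,0,-1.5,0,0,0,0])

```text
t: 9.75
tool_pos: [0.6003, 0.1747, 0.2053]
orientation: [-0.049, 3.141, 0.0]
force: [0.6, 3.3, -1.9]
opening: 0.0005
gripper_force: 1.5
```

Call:
drive_tool(moves=[0,0,-1,0,0,0,0,0,0,-1,0,0,0,0])

```text
t: 9.95
tool_pos: [0.6004, 0.1728, 0.2053]
orientation: [-0.049, 3.141, 0.0]
force: [-0.3, 2.3, -1.7]
opening: 0.0002
gripper_force: 1.5
```

Call:
drive_tool(moves=[0,0,-1,0,0,0,0,0,0,-1,0,0,0,0])

```text
t: 10.15
tool_pos: [0.6004, 0.1708, 0.2053]
orientation: [-0.049, 3.141, 0.0]
force: [-0.3, 2.9, -2.1]
opening: 0.0003
gripper_force: 1.5
```

Call:
drive_tool(moves=[0,0,-1,0,0,0,0])

```text
t: 10.25
tool_pos: [0.6004, 0.1698, 0.2052]
orientation: [-0.049, 3.141, -0.0]
force: [-0.7, 4.4, -1.3]
opening: 0.0005
gripper_force: 1.5
```

Call:
drive_tool(moves=[0,0,-1,0,0,0,0])

```text
t: 10.35
tool_pos: [0.6005, 0.1688, 0.2052]
orientation: [-0.049, 3.141, 0.0]
force: [0.1, 3.4, -0.4]
opening: -0.0
gripper_force: 1.5
```

Call:
drive_tool(moves=[0,0,-1,0,0,0,0])

```text
t: 10.45
tool_pos: [0.6005, 0.1678, 0.2052]
orientation: [-0.049, 3.141, -0.0]
force: [-0.3, 2.9, -0.3]
opening: 0.0004
gripper_force: 1.5
```

Call:
drive_tool(moves=[0,0,-1,0,0,0,0])

```text
t: 10.55
tool_pos: [0.6006, 0.1668, 0.2053]
orientation: [-0.049, 3.141, 0.0]
force: [-0.9, 3.1, -1.3]
opening: 0.0007
gripper_force: 1.5
```

```bash
python3 - <<'E'
from h import *
c=cam('top'); cv2.imwrite('pics/r4.png',cv2.resize(c['color'][205:285,270:380],(660,480),interpolation=cv2.INTER_CUBIC)[:,:,::-1])
E
```

```text
(no output)
```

View pics/r4.png

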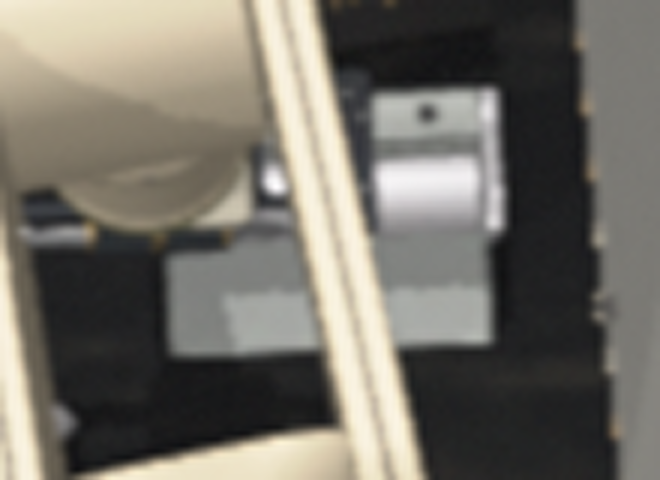

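The bar's right end is at about x=480 in the crop and the stop's inner face is at about 485, so the gap is only a pixel or so. I'll carry on.

Call:
drive_tool(moves=[0,0,-1,0,0,0,0])

```text
t: 10.7
tool_pos: [0.6006, 0.1658, 0.2052]
orientation: [0.049, -3.141, -0.0]
force: [-0.1, 3.8, -1.2]
opening: -0.0001
gripper_force: 1.5
```

Call:
drive_tool(moves=[0,0,-1,0,0,0,0])

```text
t: 10.8
tool_pos: [0.6006, 0.1648, 0.2052]
orientation: [0.049, -3.141, -0.0]
force: [-0.4, 3.0, -0.6]
opening: 0.0005
gripper_force: 1.5
```

Call:
drive_tool(moves=[0,0,-1,0,0,0,0])

```text
t: 10.9
tool_pos: [0.6006, 0.1638, 0.2052]
orientation: [0.049, -3.141, 0.0]
force: [0.1, 2.6, -1.2]
opening: 0.0003
gripper_force: 1.5
```

Call:
drive_tool(moves=[0,0,-1,0,0,0,0])

```text
t: 11.0
tool_pos: [0.6006, 0.1634, 0.2052]
orientation: [-0.049, 3.141, 0.002]
force: [-1.6, 9.2, -1.8]
opening: 0.0005
gripper_force: 5.0
```

Call:
drive_tool(moves=[0,0,-1,0,0,0,0])

```text
t: 11.1
tool_pos: [0.6006, 0.1631, 0.2053]
orientation: [-0.049, 3.141, 0.004]
force: [-0.3, 13.9, -1.9]
opening: 0.0004
gripper_force: 7.0
```

Call:
drive_tool(moves=[0,0,-1,0,0,0,0])

```text
t: 11.2
tool_pos: [0.6006, 0.1628, 0.2055]
orientation: [-0.05, 3.141, 0.006]
force: [-1.9, 17.7, -0.8]
opening: 0.0006
gripper_force: 9.0
```

The force rises steadily while the tool stands still, so the bar is against the stop. I'll withdraw straight back, then up.

Call:
drive_tool(moves=[0,0,4,0,0,0,0,0,0,15,0,0,0,0,0,0,20,0,0,0,0,0,0,0,-35,0,0,0,0,0,40,-35,0,0,0,0,0,40,-10,0,0,0,0,0,30,0,0,0,0,0,0,0,0,0,0])

```text
invalid input at $.moves: expected a multiple of 7 numbers
```

```bash
python3 rel.py; python3 - <<'E'
from h import *
k=cam('top'); cv2.imwrite('pics/r5.png',cv2.resize(k['color'][205:325,240:390],(750,600),interpolation=cv2.INTER_CUBIC)[:,:,::-1])
g=k['color'].astype(int); W=pts(k)
m=np.zeros((480,640),np.uint8); m[228:250,290:350]=1
m=m&(W[...,2]>.0262)&(W[...,2]<.06)&(g.min(2)>70)
ys,xs=np.where(m); q=cv2.minAreaRect(cast(k,np.c_[xs,ys],.033)[:,:2].astype(np.float32)*1000); print(q,np.percentile(W[m>0][:,2],90))
E
```

```text
t 11.2 pos [0.6006 0.1628 0.2055] yaw y 91.81835110025914 z [ 4.0e-04  4.1e-03 -1.0e+00] F [-1.9 17.7 -0.8] op 0.0006206702782453076
((605.4208984375, 74.12091064453125), (43.69036865234375, 101.73734283447266), 1.2889326810836792) 0.04156261690802081
```

View pics/r5.png

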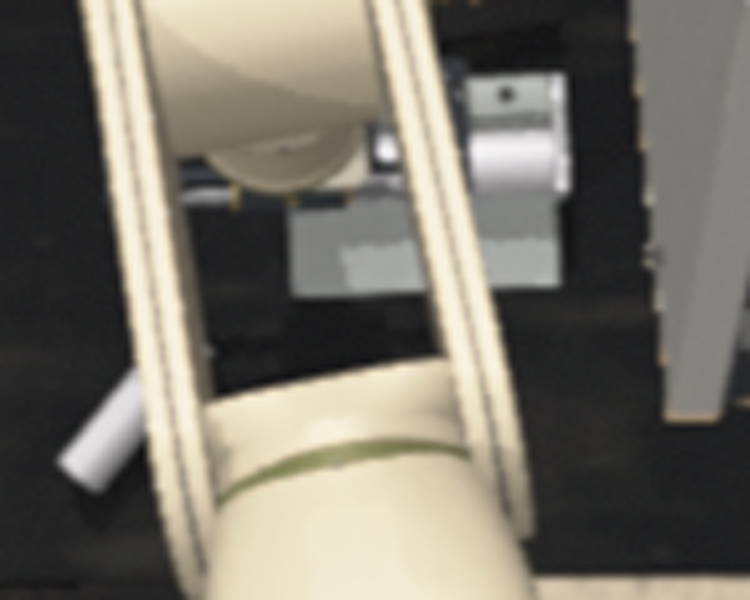

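The withdrawal was refused because of a miscounted row. The picture shows the bar's end touching the stop plate at (555,155). I'll resend the withdrawal.

Call:
drive_tool(moves=[0,0,4,0,0,0,0,0,0,15,0,0,0,0,0,0,20,0,0,0,0,0,0,0,-35,0,0,0,0,0,40,-35,0,0,0,0,0,40,-10,0,0,0,0,0,40,0,0,0,0,0,0,0,0,0,0,0])

```text
t: 12.05
tool_pos: [0.595, 0.3225, 0.2845]
orientation: [-0.055, 3.139, 0.003]
force: [0.9, 0.4, -0.1]
opening: 0.0001
gripper_force: 0.0
```

```bash
python3 rel.py; python3 - <<'E'
from h import *
k=cam('top'); cv2.imwrite('pics/r6.png',cv2.resize(k['color'][205:325,240:390],(750,600),interpolation=cv2.INTER_CUBIC)[:,:,::-1])
E
```

```text
t 12.05 pos [0.595  0.3225 0.2845] yaw y 92.01675147179884 z [ 0.0022  0.0021 -1.    ] F [ 0.9  0.4 -0.1] op 7.946909383046752e-05
```

View pics/r6.png

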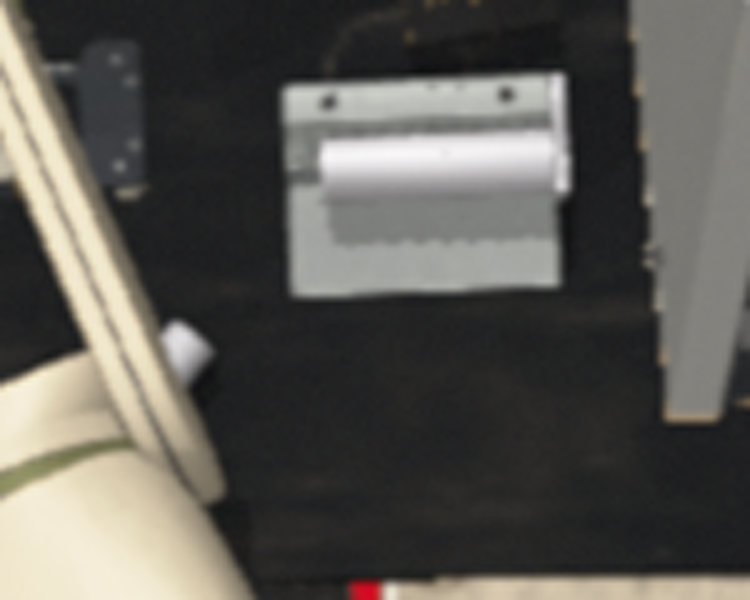

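The bar lies in the groove from (320,165) to (553,160), against the stop. The gripper is clear.

```bash
python3 -c "
from plant import robot
print(robot.close_job())"
```

```text
the job is handed in; nothing more can be done
None
```

The bar was rolled up the ramp into the V-groove and pushed along it until the force jumped at the stop; the last picture shows it lying against the stop with the gripper clear, and the job is handed in (verdict not shown).

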